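Sieve the nuts out from the gears

TASK

The sieve on the black mat holds three gears with five brass nuts among them. Lift it by its handle, shake it over the blue tray until all the nuts have dropped through into the tray, then tip the sieve over the yellow tray so that all the gears slide out over the spout into it, and set the empty sieve back down flat on its black mat. Leave everything else on the bench where it is.

Things in the scene. Friction and masses are not known exactly. Their poses are not given: they have to be found in the camera images.
- sieve_grip (a point): centre of the black grip block of the sieve's bridge handle, which spans the sieve along y. The block is 84 mm long (y), 16 mm thick (x), 24 mm high; its centre is 92 mm above the sieve's underside; uprights at y = +-66 mm. Take it from above, fingers closing along x, gripping firmly (about 40 N). Axes are the sieve's: -x points to the spout, +z up
- sieve: aluminium sieve, 0.2 to 0.35 kg, 187 mm long (x), 136 mm wide over the handle (y), walls 44 mm high; origin at its underside right below the grip block; -x to the spout, z up. Floor top 10 mm above the underside. Smooth metal: things slide on it when it tilts 10 to 14 degrees or accelerates over 1.6 to 2.4 m/s2; carry it level and smoothly
- sieve_mesh (a point): centre of the sieve's mesh, on its floor, 15 mm toward the spout (-x) from the grip: an open grid 90 mm (x) by 120 mm (y) with square openings of about 25 mm. Behind it (+x) the floor is a 55 mm blank strip without holes, up to the end wall 87 mm behind the grip
- sieve_lip (a point): middle of the spout's outer edge: 97 mm toward -x from the grip, 26 mm above the sieve's underside. The spout is a ramp 40 mm long, as wide as the sieve and open at its end, that rises from the mesh at 24 degrees: it keeps the gears in while the spout is rocked down up to about 15 degrees, and lets them slide out when this end is tipped 45 to 50 degrees down
- mat: thin black rubber mat 210 x 160 x 4 mm, fixed, on which the sieve stands at the start, spout roughly toward the robot; origin at the centre of its underside, x along its length, z up
- blue_tray: blue open tray for the nuts, fixed, 215 mm (x) by 190 mm (y) outside, 207 x 182 mm inside, rim 39 mm high, floor 4 mm thick; origin at the centre of its underside, z up
- yellow_tray: yellow open tray for the gears, fixed, same size as the blue one; origin at the centre of its underside, z up
- screwdriver: bystander: screwdriver with red handle, 161 mm long, lying on the bench; origin at the centre of its underside
- loupe: bystander: black loupe, 33 mm across, 32 mm high; origin at the centre of its underside
- nut_1: brass hexagon nut, 18 mm across the flats (21 mm over the corners), 12 mm thick, 20 g; origin at its centre. At the start it lies on the sieve's blank strip; it falls through a mesh opening once shaking and rocking slide it over one
- nut_2: brass hexagon nut, 18 mm across the flats (21 mm over the corners), 12 mm thick, 20 g; origin at its centre. At the start it lies on the sieve's blank strip; it falls through a mesh opening once shaking and rocking slide it over one
- nut_3: brass hexagon nut, 18 mm across the flats (21 mm over the corners), 12 mm thick, 20 g; origin at its centre. At the start it lies on the sieve's blank strip; it falls through a mesh opening once shaking and rocking slide it over one
- nut_4: brass hexagon nut, 18 mm across the flats (21 mm over the corners), 12 mm thick, 20 g; origin at its centre. At the start it lies on the sieve's blank strip; it falls through a mesh opening once shaking and rocking slide it over one
- nut_5: brass hexagon nut, 18 mm across the flats (21 mm over the corners), 12 mm thick, 20 g; origin at its centre. At the start it lies on the sieve's blank strip; it falls through a mesh opening once shaking and rocking slide it over one
- gear_1: steel spur gear, 49 mm across, 18 mm high with its hub, 70 g, too large for the mesh; origin at the centre of its underside. At the start it lies in the sieve on the mesh
- gear_2: steel spur gear, 49 mm across, 18 mm high with its hub, 70 g, too large for the mesh; origin at the centre of its underside. At the start it lies in the sieve on the mesh
- gear_3: steel spur gear, 49 mm across, 18 mm high with its hub, 70 g, too large for the mesh; origin at the centre of its underside. At the start it lies in the sieve on the mesh
There are look-alikes about, which are no part of the job. What is shaped like the gear_2 but brown or pink is not meant.

How it is judged:
On the way, in this order (a step that is already met when the one before it is completed fails the run):
1. the loaded sieve is held over the blue tray, with all three gears in it (height (world z) of sieve above 0.03 m and horizontal distance between sieve and blue_tray below 0.1 m and x of gear_1 in the frame of sieve between -0.1 and 0.1 m and y of gear_1 in the frame of sieve between -0.062 and 0.062 m and z of gear_1 in the frame of sieve between 0.002 and 0.06 m and x of gear_2 in the frame of sieve between -0.1 and 0.1 m and y of gear_2 in the frame of sieve between -0.062 and 0.062 m and z of gear_2 in the frame of sieve between 0.002 and 0.06 m and x of gear_3 in the frame of sieve between -0.1 and 0.1 m and y of gear_3 in the frame of sieve between -0.062 and 0.062 m and z of gear_3 in the frame of sieve between 0.002 and 0.06 m), for 0.1 s.
2. all five nuts have been shaken through into the blue tray while all three gears are still in the lifted sieve (height (world z) of sieve above 0.03 m and x of nut_1 in the frame of blue_tray between -0.104 and 0.104 m and y of nut_1 in the frame of blue_tray between -0.091 and 0.091 m and z of nut_1 in the frame of blue_tray between 0 and 0.036 m and x of nut_2 in the frame of blue_tray between -0.104 and 0.104 m and y of nut_2 in the frame of blue_tray between -0.091 and 0.091 m and z of nut_2 in the frame of blue_tray between 0 and 0.036 m and x of nut_3 in the frame of blue_tray between -0.104 and 0.104 m and y of nut_3 in the frame of blue_tray between -0.091 and 0.091 m and z of nut_3 in the frame of blue_tray between 0 and 0.036 m and x of nut_4 in the frame of blue_tray between -0.104 and 0.104 m and y of nut_4 in the frame of blue_tray between -0.091 and 0.091 m and z of nut_4 in the frame of blue_tray between 0 and 0.036 m and x of nut_5 in the frame of blue_tray between -0.104 and 0.104 m and y of nut_5 in the frame of blue_tray between -0.091 and 0.091 m and z of nut_5 in the frame of blue_tray between 0 and 0.036 m and x of gear_1 in the frame of sieve between -0.1 and 0.1 m and y of gear_1 in the frame of sieve between -0.062 and 0.062 m and z of gear_1 in the frame of sieve between 0.002 and 0.06 m and x of gear_2 in the frame of sieve between -0.1 and 0.1 m and y of gear_2 in the frame of sieve between -0.062 and 0.062 m and z of gear_2 in the frame of sieve between 0.002 and 0.06 m and x of gear_3 in the frame of sieve between -0.1 and 0.1 m and y of gear_3 in the frame of sieve between -0.062 and 0.062 m and z of gear_3 in the frame of sieve between 0.002 and 0.06 m), for 0.2 s.
3. the sieve is tipped (more than 20 degrees) at the yellow tray (height (world z) of sieve above 0.03 m and angle between sieve's own z axis and vertical above 0.35 rad and horizontal distance between sieve_grip and yellow_tray below 0.16 m), for 0.05 s.
4. all three gears lie in the yellow tray (x of gear_1 in the frame of yellow_tray between -0.104 and 0.104 m and y of gear_1 in the frame of yellow_tray between -0.091 and 0.091 m and z of gear_1 in the frame of yellow_tray between -0.002 and 0.05 m and x of gear_2 in the frame of yellow_tray between -0.104 and 0.104 m and y of gear_2 in the frame of yellow_tray between -0.091 and 0.091 m and z of gear_2 in the frame of yellow_tray between -0.002 and 0.05 m and x of gear_3 in the frame of yellow_tray between -0.104 and 0.104 m and y of gear_3 in the frame of yellow_tray between -0.091 and 0.091 m and z of gear_3 in the frame of yellow_tray between -0.002 and 0.05 m), for 0.2 s.
At the end, for the whole second after the job is handed in: All five nuts lie inside the blue tray, all three gears inside the yellow tray, the sieve stands level (within 3 degrees) on the mat with its centre within 60 mm of the mat's centre, and everything is at rest and released (all of step 4 and x of nut_1 in the frame of blue_tray between -0.104 and 0.104 m and y of nut_1 in the frame of blue_tray between -0.091 and 0.091 m and z of nut_1 in the frame of blue_tray between 0 and 0.036 m and x of nut_2 in the frame of blue_tray between -0.104 and 0.104 m and y of nut_2 in the frame of blue_tray between -0.091 and 0.091 m and z of nut_2 in the frame of blue_tray between 0 and 0.036 m and x of nut_3 in the frame of blue_tray between -0.104 and 0.104 m and y of nut_3 in the frame of blue_tray between -0.091 and 0.091 m and z of nut_3 in the frame of blue_tray between 0 and 0.036 m and x of nut_4 in the frame of blue_tray between -0.104 and 0.104 m and y of nut_4 in the frame of blue_tray between -0.091 and 0.091 m and z of nut_4 in the frame of blue_tray between 0 and 0.036 m and x of nut_5 in the frame of blue_tray between -0.104 and 0.104 m and y of nut_5 in the frame of blue_tray between -0.091 and 0.091 m and z of nut_5 in the frame of blue_tray between 0 and 0.036 m and linear speed of each of sieve, nut_1, nut_2, nut_3, nut_4, nut_5, gear_1, gear_2, gear_3 below 0.03 m/s and horizontal distance between sieve and mat below 0.06 m and z of sieve in the frame of mat between -0.002 and 0.009 m and angle between sieve's own z axis and vertical below 0.06 rad); the robot touches nothing.
It fails at once if the screwdriver is moved more than 30 mm (distance of screwdriver from where it was at the start of the episode above 0.03 m).
It fails at once if the loupe is moved more than 30 mm (distance of loupe from where it was at the start of the episode above 0.03 m).
It also fails if it takes over 72 s, if anything falls off the work surface, if the arm or the gripper's body presses on something with over 40 N, if the wrist force passes 120 N, or if a joint passes its speed limit or range.

ROBOT

A 7-joint arm with a two-finger parallel gripper is mounted at the origin on a cart in front of the work surface, level with it; the furniture and walls round the work are solid. World frame = base frame: x ahead of the robot, y to its left, z up, the work surface at z = 0. Lengths are in m, angles in rad, forces in N, time in s.
With the tool pointing down it reaches from about 0.425 to 0.825 m from the base axis. Payload 3.6 kg.
Tool frame: the origin (TCP) lies where the fingers leave the gripper's body, on its centre line; the fingertips stand 73 mm ahead of it and the grasp point (between the pads) lies 54 mm ahead of it; x points along the fingers, y is the direction in which the jaws open and shut, and the axes are right-handed (so a half turn about x gives the same grasp; the last joint's range is limited). The gripper opens to 85 mm and grips with 20 to 120 N. Pads are 22 mm wide; open, the fingers measure 114 mm over their backs; the gripper's body (76 mm by 85 mm) begins 54 mm behind the grasp point. The pads swing forward as they close: fully open they stand 13 mm farther back than shut.
Start: joints at [-1.175, 0.615, -0.013, 1.423, 0.008, 1.103, -0.04], TCP at [0.267, 0.593, 0.304] pointing down, gripper open.
Joint ranges: [-3.12, 3.12], [-0.3, 2.06], [-1.34, 1.32], [0.26, 2.42], [-1.36, 4.5], [0.01, 1.98], [-2.84, 2.84]. Speed limits (rad/s): [2.79, 2.79, 3.14, 3.14, 3.14, 3.14, 3.14].

INTERFACE

Orientations are given as a unit quaternion [x, y, z, w].
In Python, from station import arm, snapshot, camera_info, ticket gives the robot as it stands. Calls block until the motion is done:
- arm.movep(position, orientation): joint-space move of the TCP to a pose.
- arm.line_to(position, velocity=0.15, ori=None): straight line of the TCP; ori=None keeps the orientation; velocity is the mean speed in m/s.
- arm.move_j(angles): joint-space move.
- arm.move_gripper(opening, effort=None): opening from 0.0 (shut) to 1.0 (fully open); effort is the grip in N (None keeps the last); returns when the fingers have stopped.
- arm.pause(seconds).
- arm.ik(position, orientation): joint angles nearest the present ones, or None.
- snapshot(name): name is "side" or "top"; returns the picture (384x512x3 uint8, blue, green, red); there is no depth.
- camera_info(name): a dict with "fx", "fy", "cx", "cy" (pixels), "R" (3x3) and "t" (3): a world point X has camera coordinates R X + t. Camera axes: x right, y down, z forward; pixel columns grow to the right and rows downward; lengths in m; the calibration is good to about 2 mm. A picture is of the moment at which its call begins. camera_info takes no time and is no camera call.
A pose or a line that the arm cannot do raises arm.MotionError and nothing moves.
- ticket.finish_job(): hands the job in, once; it reports no verdict.
Readings, each from a call of its own:
- arm.read_time(): time.
- arm.read_joint_positions(): joint angles.
- arm.read_dq(): joint speeds.
- arm.read_effort(): joint torques, N m.
- arm.read_tool_pos(): TCP position.
- arm.read_eef_rot(): TCP orientation.
- arm.read_ft_force(): force on the tool from outside, world axes, zero at the start.
- arm.read_wrist_torque(): the same for the moment, N m.
- arm.read_opening(): opening from 0.0 (shut) to 1.0 (fully open).
Only numpy, scipy, OpenCV 4.12 (cv2) and the standard library are available. Lean on these libraries where they do the work, as an engineer would, in place of code of your own. Each camera call takes 0.05 s, during which the arm holds its last target.

## Working session

There is one attempt and no reset: what is moved stays moved. The work goes in short steps, each a Python script; the robot and the scene stay as the last script left them, time stands still between calls to the robot, and variables do not carry over. Pictures are saved under pics/ and viewed, and the job is handed in when it is done.

```bash
ls; mkdir -p pics; python3 - <<'E'
from station import arm, snapshot, camera_info, ticket
import cv2,numpy as np
for n in("side","top"):
    cv2.imwrite(f"pics/{n}0.png",snapshot(n)); c=camera_info(n); print(n,c)
print(arm.read_time(),arm.read_tool_pos(),arm.read_eef_rot(),arm.read_opening())
E
```

```text
pics
side {'fx': 483.47901644428174, 'fy': 483.47901644428174, 'cx': 266.40341759561034, 'cy': 196.83502772285365, 'R': array([[ 8.68594609e-01, -4.95523285e-01, -2.81580447e-04],
       [-3.14050566e-01, -5.50054339e-01, -7.73829740e-01],
       [ 3.83295770e-01,  6.72232770e-01, -6.33393602e-01]]), 't': array([-0.45174516,  0.25475826,  1.34883132])}
top {'fx': 472.1177532646201, 'fy': 472.1177532646201, 'cx': 252.5652397753806, 'cy': 189.23035069523704, 'R': array([[ 6.43697318e-03, -9.99979052e-01,  6.79178405e-04],
       [-9.96702013e-01, -6.47081857e-03, -8.08902125e-02],
       [ 8.08929129e-02, -1.56250354e-04, -9.96722786e-01]]), 't': array([0.03645686, 0.56054008, 1.28704284])}
0.1 [0.26645675 0.59230082 0.30284342] [ 0.14752635  0.69154463 -0.14914827  0.69119953] 1.0051906984753998
```

View pics/side0.png

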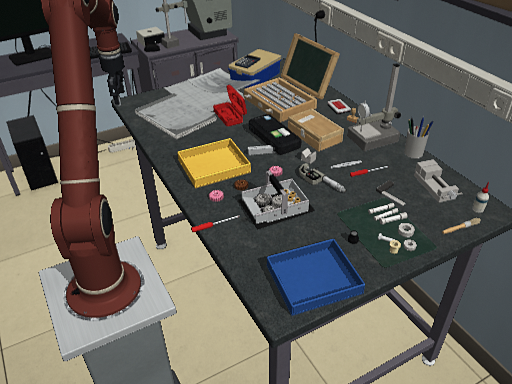

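View pics/top0.png

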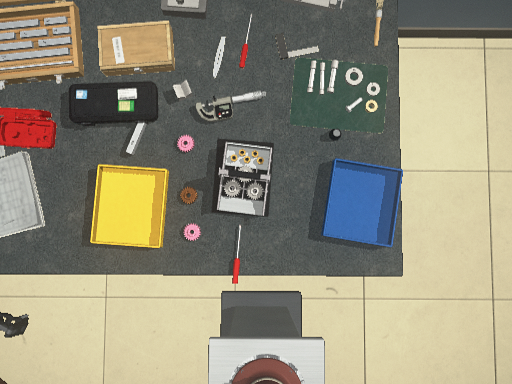

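The side view shows the sieve at about (278,200), the blue tray at (315,275) and the yellow tray at (214,162). In the top view the sieve is at (244,178), blue at (362,203) and yellow at (130,206). The pink and brown gears at (186,143), (188,195) and (192,232) are look-alikes. The loupe is at (335,134). There are red screwdrivers at (237,255) and (245,42).

```bash
cat > h.py <<'E'
import cv2,numpy as np
from station import arm, snapshot, camera_info, ticket
from scipy.spatial.transform import Rotation as Rn
def ray(n,u,v,z):
    c=camera_info(n);R=c["R"];t=c["t"]
    d=R.T@np.array([(u-c["cx"])/c["fx"],(v-c["cy"])/c["fy"],1.]);o=-R.T@t
    return o+d*(z-o[2])/d[2]
def proj(n,X):
    c=camera_info(n);p=c["R"]@np.asarray(X)+c["t"]
    return np.array([c["fx"]*p[0]/p[2]+c["cx"],c["fy"]*p[1]/p[2]+c["cy"]])
def crop(n,u,v,w,h,s,name,im=None):
    im=snapshot(n) if im is None else im
    cv2.imwrite(f"pics/{name}.png",cv2.resize(im[v-h:v+h,u-w:u+w],None,fx=s,fy=s,interpolation=cv2.INTER_CUBIC))
    return im
E
python3 - <<'E'
from h import *
t=cv2.imread("pics/top0.png");s=cv2.imread("pics/side0.png")
crop("top",244,178,45,50,6,"ctop",t); crop("side",278,200,50,37,8,"cside",s)
hsv=cv2.cvtColor(t,cv2.COLOR_BGR2HSV)
for nm,lo,hi in(("blue",(105,120,60),(125,255,255)),("yel",(20,120,90),(32,255,255))):
    m=cv2.inRange(hsv,lo,hi); c=max(cv2.findContours(m,0,2)[0],key=cv2.contourArea)
    r=cv2.minAreaRect(c);b=cv2.boxPoints(r);print(nm,r)
    P=np.array([ray("top",*p,0.039) for p in b]);print(P.round(3).tolist(),P.mean(0).round(3),[round(float(np.linalg.norm(P[i]-P[i-1])),3) for i in range(4)])
E
```

```text
blue ((362.206787109375, 202.1905517578125), (72.2106704711914, 79.12501525878906), 8.972626686096191)
[[0.434, -0.145, 0.039], [0.648, -0.18, 0.039], [0.618, -0.376, 0.039], [0.404, -0.338, 0.039]] [ 0.526 -0.26   0.039] [0.196, 0.217, 0.198, 0.217]
yel ((129.11724853515625, 205.59310913085938), (72.91393280029297, 80.72021484375), 4.763641834259033)
[[0.41, 0.482, 0.039], [0.63, 0.471, 0.039], [0.615, 0.271, 0.039], [0.395, 0.284, 0.039]] [0.513 0.377 0.039] [0.198, 0.22, 0.201, 0.22]
```

View pics/ctop.png

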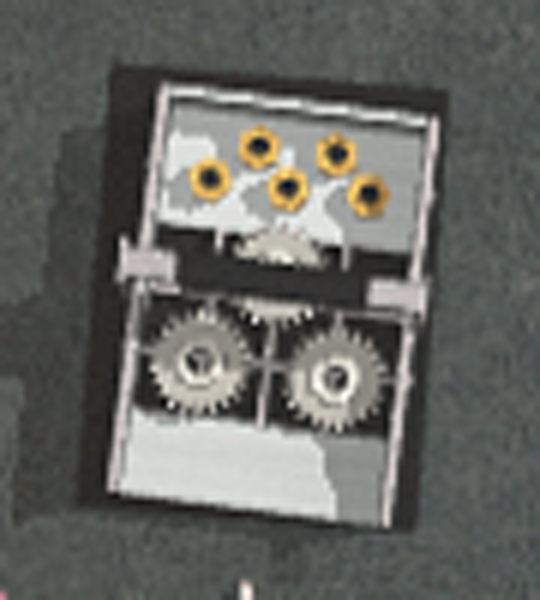

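View pics/cside.png

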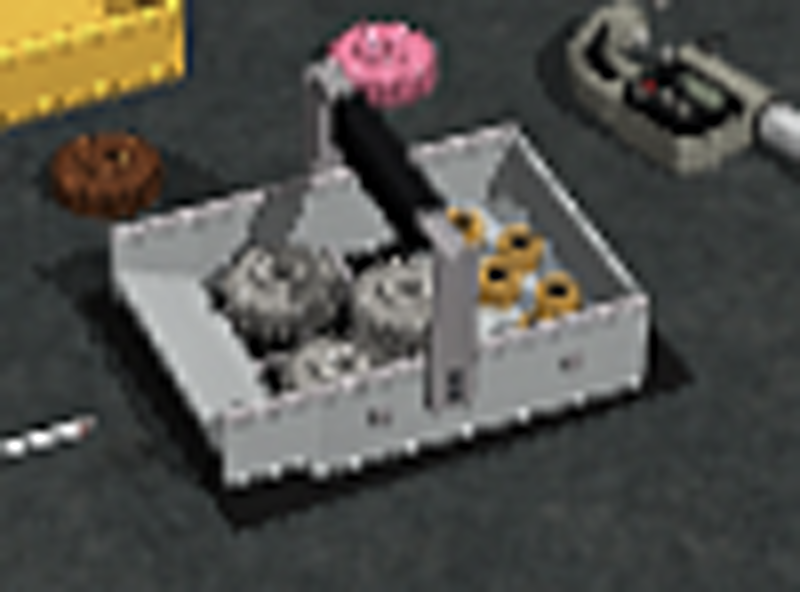

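The crop confirms the sieve. The bridge handle runs from crop (120,260) to (428,298), with the spout toward the robot. Three grey gears sit on the mesh and five nuts on the blank strip.

```bash
python3 - <<'E'
from h import *
f=lambda x,y,z:ray("top",199+(x+.5)/6-.5,128+(y+.5)/6-.5,z)
L=f(119,261,.108);R=f(428,299,.108);print("handle ends",L,R,(L+R)/2,np.linalg.norm(L-R),np.degrees(np.arctan2(*( [-(L-R)[0],(L-R)[1]]))))
L=f(177,266,.108);R=f(368,292,.108);print("block",(L+R)/2,np.linalg.norm(L-R))
M=np.array([f(x,y,.004) for x,y in((113,68),(447,92),(412,532),(80,505))]);print("mat",M.mean(0)); d=(M[0]+M[1]-M[2]-M[3])/2;print(np.linalg.norm(d),np.degrees(np.arctan2(d[1],d[0])))
# back wall top z=.048 and spout lip corners z=.030
B=[f(160,86,.048),f(438,118,.048)];S=[f(110,492,.03),f(390,524,.03)]
print("back",B,"lip",S); d=(B[0]+B[1]-S[0]-S[1])/2;print(np.linalg.norm(d[:2]),np.degrees(np.arctan2(d[1],d[0])))
# side block check
g=lambda x,y,z:ray("side",228+(x+.5)/8-.5,163+(y+.5)/8-.5,z)
print("side uprights mid top",(g(332,75,.108)+g(447,230,.108))/2)
b=(0.534,-.029)
for q in(L,): pass
print(arm.ik([.3,0,.5],arm.read_eef_rot()))
E
```

```text
handle ends [0.60014541 0.12921256 0.108     ] [ 0.58445728 -0.00479095  0.108     ] [0.59230134 0.06221081 0.108     ] 0.13491870986196078 -6.677366613157791
block [0.59273223 0.06262794 0.108     ] 0.08354194348863818
mat [0.59557926 0.06888569 0.004     ]
0.20775744530483292 -3.9430694065139504
back [array([0.68793926, 0.11583499, 0.048     ]), array([ 0.67399005, -0.01128674,  0.048     ])] lip [array([0.50293267, 0.13771176, 0.03      ]), array([0.48911655, 0.00936387, 0.03      ])]
0.18615844318397198 -6.5588464204003545
side uprights mid top [0.59192234 0.06334029 0.108     ]
[-0.54300612 -0.14633626  0.3868758   1.8852129   0.05791118  1.39361828
  0.97793408]
```

```bash
cat >> h.py <<'E'
SG=1
GD=0.0  # grasp offset of tool along sieve z
def pose(grip,yaw,tip=0,roll=0):
    """TCP pose for sieve grip point; yaw deg, tip deg (spout down +), roll deg about sieve x"""
    Rs=Rn.from_euler("ZYX",[yaw,-tip,roll],degrees=True).as_matrix()
    T=np.column_stack([-Rs[:,2],SG*Rs[:,0],-SG*Rs[:,1]])
    return (np.asarray(grip)+Rs[:,2]*(0.054+GD)).tolist(),Rn.from_matrix(T).as_quat().tolist()
G0=np.array([.592,.0627,.096]);YAW0=-6.6
E
python3 - <<'E'
import h; from h import *
print("loupe",ray("top",335,134,.02),"sd tip/handle",ray("top",240,225,.01),ray("top",236,282,.01))
for sg in(1,-1):
    h.SG=sg
    for nm,a in dict(pre=(G0+[0,0,.12],YAW0),grasp=(G0,YAW0),blue=((.535,-.26,.18),-9.5),bt=((.535,-.26,.18),-9.5,16),bb=((.535,-.26,.18),-9.5,-16),b2=((.535,-.26,.18),0,16),
       y0=((.56,.377,.22),-3),y30=((.56,.377,.18),-3,30),y50=((.56,.377,.18),-3,50),y50b=((.56,.377,.18),15,50),y50c=((.56,.377,.18),34,50)).items():
        q=arm.ik(*pose(*a)); print(sg,nm,None if q is None else np.round(q,2))
E
```

```text
loupe [ 0.71754563 -0.1903      0.02      ] sd tip/handle [0.46118832 0.07441537 0.01      ] [0.30441349 0.08409735 0.01      ]
1 pre [-0.39  0.59  0.4   1.64 -0.26  0.96 -0.01]
1 grasp [-0.33  0.73  0.32  1.75 -0.33  0.71  0.04]
1 blue [ 0.01  0.69  0.69  1.69 -0.52  0.95  0.73]
1 bt [ 0.17  0.55  0.43  1.91 -0.63  0.55  0.86]
1 bb [ 0.1   0.78  0.53  1.46 -0.27  1.26  0.51]
1 b2 [ 0.2   0.55  0.42  1.89 -0.67  0.59  1.07]
1 y0 [-0.78  0.7   0.29  1.39 -0.21  1.09 -0.51]
1 y30 [-1.13  0.68  0.56  1.8   0.07  0.36 -0.86]
1 y50 [-0.24  0.97 -1.15  1.96  1.87  1.49 -2.24]
1 y50b [-0.11  0.93 -1.15  2.08  2.05  1.23 -2.1 ]
1 y50c [ 0.05  0.91 -1.15  2.13  2.24  0.9  -1.91]
-1 pre [ 0.12  0.59 -0.43  1.63  0.29  0.98  2.62]
-1 grasp [ 0.14  0.76 -0.46  1.74  0.46  0.76  2.47]
-1 blue [-0.18  0.87  1.13  1.7  -0.86  1.16 -2.11]
-1 bt [-0.2   0.79  1.13  1.92 -1.17  0.93 -1.81]
-1 bb [-0.13  0.99  1.13  1.47 -0.69  1.44 -2.26]
-1 b2 [-0.17  0.79  1.13  1.9  -1.18  0.99 -1.63]
-1 y0 [-0.36  0.73 -0.51  1.37  0.36  1.14  2.18]
-1 y30 [-0.69  0.62 -0.15  1.79  0.96  0.59  1.51]
-1 y50 [-1.    0.66  0.17  1.99  1.7   0.58  0.64]
-1 y50b [-0.78  0.62 -0.01  2.1   2.28  0.55  0.42]
-1 y50c [-0.29  0.66 -0.52  2.14  2.59  0.57  0.65]
```

```bash
python3 - <<'E'
import h; from h import *
for sg in(1,-1):
  h.SG=sg
  for yaw in range(-100,61,20):
    for z in (.18,.22):
      c=Rn.from_euler("z",yaw,degrees=True).apply([.045,0,0])+[.513,.377,z]
      o=[]
      for tip in(0,25,50):
        q=arm.ik(*pose(c,yaw,tip)); o.append(None if q is None else np.round(q,2).tolist())
      print(sg,yaw,z,o)
E
```

```text
1 -100 0.18 [[-1.03, 0.71, 0.72, 1.66, -0.55, 0.98, -1.87], [-1.16, 0.93, 0.87, 1.41, -0.31, 1.33, -2.07], [-1.19, 1.16, 0.97, 1.17, -0.15, 1.67, -2.1]]
1 -100 0.22 [[-1.05, 0.67, 0.74, 1.62, -0.5, 1.06, -1.9], [-1.16, 0.88, 0.88, 1.37, -0.28, 1.4, -2.07], [-1.19, 1.11, 0.98, 1.14, -0.12, 1.73, -2.08]]
1 -80 0.18 [[-0.96, 0.71, 0.62, 1.62, -0.48, 0.97, -1.57], [-1.17, 0.88, 0.81, 1.47, -0.2, 1.16, -1.83], [-1.29, 1.09, 0.93, 1.33, -0.0, 1.37, -1.95]]
1 -80 0.22 [[-0.97, 0.67, 0.65, 1.57, -0.44, 1.05, -1.6], [-1.18, 0.83, 0.82, 1.43, -0.17, 1.23, -1.83], [-1.29, 1.05, 0.94, 1.3, 0.03, 1.43, -1.93]]
1 -60 0.18 [[-0.9, 0.71, 0.54, 1.57, -0.42, 0.98, -1.28], [-1.17, 0.82, 0.73, 1.55, -0.09, 0.97, -1.61], [-1.37, 1.02, 0.91, 1.51, 0.13, 1.04, -1.83]]
1 -60 0.22 [[-0.91, 0.67, 0.56, 1.53, -0.39, 1.06, -1.31], [-1.18, 0.77, 0.74, 1.51, -0.06, 1.04, -1.61], [-1.37, 0.97, 0.92, 1.49, 0.16, 1.1, -1.81]]
1 -40 0.18 [[-0.85, 0.72, 0.44, 1.52, -0.34, 0.98, -1.01], [-1.17, 0.76, 0.67, 1.63, -0.02, 0.77, -1.35], [-1.43, 0.95, 0.9, 1.7, 0.28, 0.68, -1.74]]
1 -40 0.22 [[-0.86, 0.68, 0.46, 1.48, -0.32
[... 3541 characters left out ...]
35, 0.44, 1.17, 2.5], [-0.44, 0.57, -0.42, 1.74, 0.76, 0.58, 2.15], [-0.73, 0.54, -0.08, 2.07, 2.24, 0.47, 0.58]]
-1 40 0.18 [[-0.32, 0.82, -0.7, 1.39, 0.55, 1.13, 2.75], [-0.31, 0.65, -0.56, 1.79, 0.83, 0.46, 2.44], [-0.27, 0.68, -0.58, 2.12, 2.63, 0.53, 0.7]]
-1 40 0.22 [[-0.32, 0.78, -0.7, 1.34, 0.51, 1.2, 2.78], [-0.28, 0.6, -0.61, 1.75, 0.72, 0.53, 2.55], [-0.22, 0.61, -0.64, 2.08, 2.48, 0.46, 0.84]]
-1 60 0.18 [[-1.2, 0.98, 1.13, 1.44, -0.9, 1.29, -2.1], [-1.16, 0.78, 0.94, 1.8, -1.3, 0.86, -1.66], [-0.02, 0.76, -0.8, 2.06, 2.91, 0.3, 0.86]]
-1 60 0.22 [[-1.2, 0.93, 1.13, 1.39, -0.84, 1.34, -2.14], [-1.24, 0.81, 1.13, 1.76, -1.3, 1.02, -1.7], [0.02, 0.7, -0.86, 2.03, 2.72, 0.22, 1.02]]
```

```bash
python3 - <<'E'
from h import *
arm.movep(*pose(G0+[0,0,.12],YAW0)); print(arm.read_time(),arm.read_tool_pos())
p,q=pose(G0,YAW0); arm.line_to(p,velocity=.12)
arm.move_gripper(0.0,effort=45)
print(arm.read_time(),arm.read_tool_pos(),arm.read_opening(),arm.read_ft_force(),arm.read_wrist_torque(),arm.read_joint_positions())
im=crop("side",278,190,64,48,6,"grip")
E
```

```text
2.325 [0.59193466 0.06462264 0.26987849]
4.1083 [0.59219736 0.06269393 0.1502704 ] 0.1783276074104519 [-0.22012284 -0.54979458  1.4618031 ] [-0.0188904   0.01326063 -0.01030211] [-0.34212495  0.7352604   0.32893148  1.75154727 -0.33882388  0.71032979
  0.05143486]
```

View pics/grip.png

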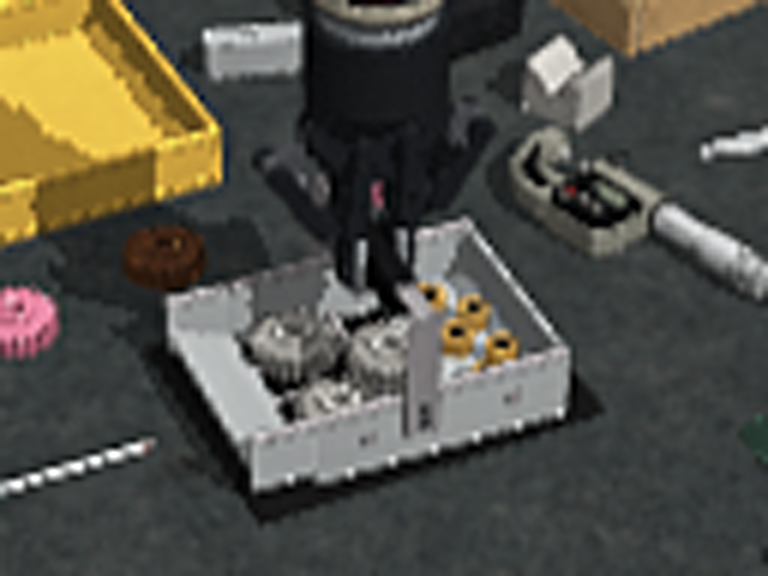

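The fingers hold the handle block at pixel (385,270) in the crop, with the opening at about 15 mm. Now I'll lift and carry it level.

```bash
python3 - <<'E'
from h import *
p,q=pose(G0+[0,0,.10],YAW0); arm.line_to(p,velocity=.08,ori=q)
print(arm.read_time(),arm.read_ft_force(),arm.read_wrist_torque())
B=np.array([.526,-.26,.0])+Rn.from_euler("z",-9.5,degrees=True).apply([.015,0,0]); print(B)
p,q=pose([B[0],B[1],.196],-9.5); arm.line_to(p,velocity=.16,ori=q)
p,q=pose([B[0],B[1],.172],-9.5); arm.line_to(p,velocity=.06,ori=q)
print(arm.read_time(),arm.read_tool_pos(),arm.read_opening(),arm.read_ft_force(),arm.read_joint_positions())
a=crop("top",362,200,64,48,6,"bt0"); crop("side",315,255,64,60,6,"bs0")
for tip in(15,-8): print(arm.ik(*pose([B[0],B[1],.172],-9.5,tip)))
E
```

```text
5.5583 [ 0.21100504 -0.03488966 -5.41362966] [-0.04464385  0.0176361  -0.00838641]
[ 0.54079428 -0.26247571  0.        ]
8.3167 [ 0.54072279 -0.26250374  0.22556625] 0.18234995572717605 [ 0.13358429 -0.90709957 -5.83123959] [ 0.18858562  0.64607742  0.37412009  1.67381782 -0.28987479  0.87747273
  0.51498076]
[ 0.28648876  0.54948952  0.24617887  1.88082006 -0.43465827  0.51267383
  0.67374553]
[ 0.17055514  0.70734986  0.40193853  1.56041602 -0.24241676  1.06289812
  0.46847756]
```

View pics/bt0.png

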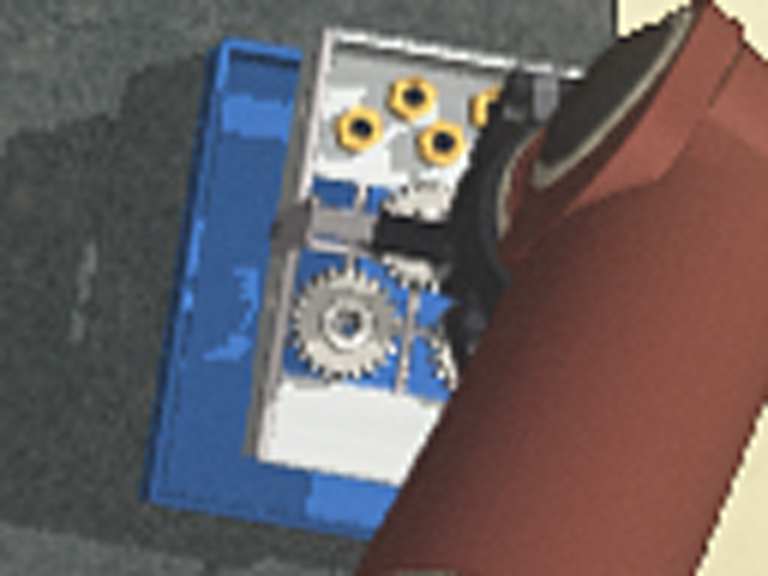

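View pics/bs0.png

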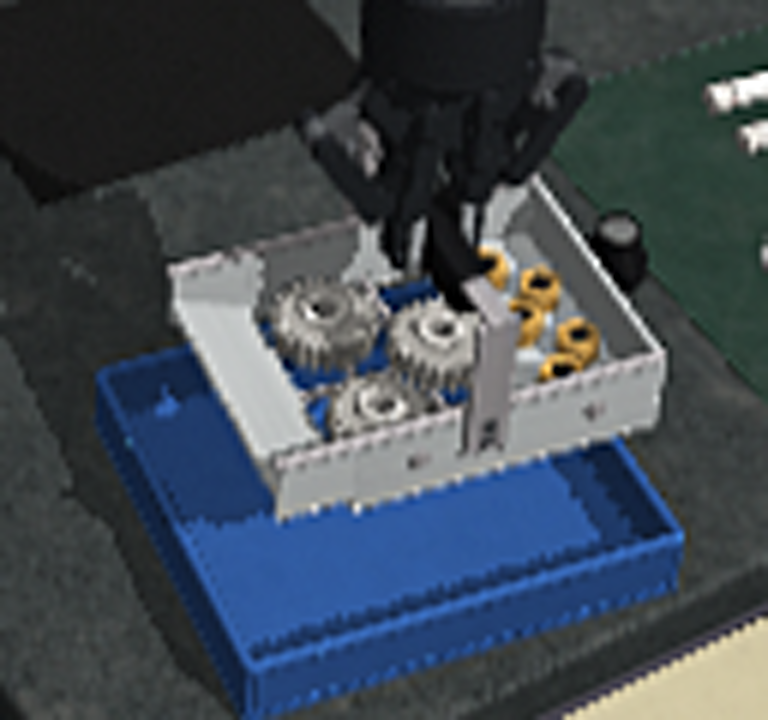

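```bash
cat >> h.py <<'E'
B0=np.array([.5408,-.2625,.172]);BY=-9.5
ex=Rn.from_euler("z",BY,degrees=True).apply([1,0,0]);ey=Rn.from_euler("z",BY,degrees=True).apply([0,1,0])
def go(dx=0,dy=0,tip=0,roll=0,v=.06,dz=0):
    p,q=pose(B0+ex*dx+ey*dy+[0,0,dz],BY,tip,roll); arm.line_to(p,velocity=v,ori=q)
E
python3 - <<'E'
from h import *
go(tip=13,v=.05)
for k in range(3):
    go(dx=.01,tip=13,v=.10); go(dx=-.01,tip=13,v=.10)
print(arm.read_time(),arm.read_tool_pos(),arm.read_opening())
a=crop("top",362,200,64,48,6,"bt1"); crop("side",315,255,64,60,6,"bs1")
E
```

```text
10.825 [ 0.51833399 -0.25907239  0.22470821] 0.18120002710394906
```

View pics/bs1.png

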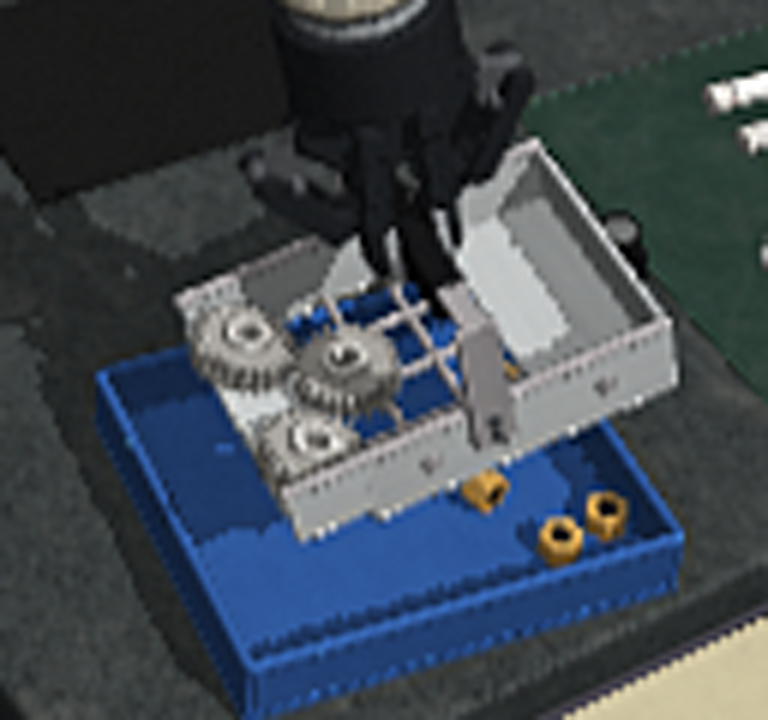

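View pics/bt1.png

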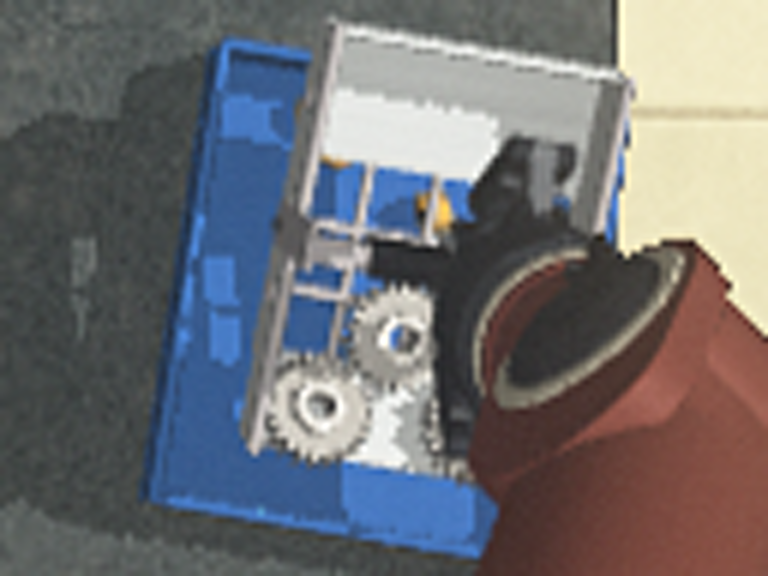

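Three nuts are in the tray, at side crop (487,490), (560,540) and (605,512). The blank strip is empty, but the gears have climbed the ramp, so I'm levelling gently.

```bash
python3 - <<'E'
from h import *
go(dx=-.01,tip=0,v=.03); go(dx=0,tip=-7,v=.03)
print(arm.read_time(),arm.read_opening())
a=crop("top",362,200,64,48,6,"bt2"); crop("side",315,255,64,60,6,"bs2")
E
```

```text
12.1833 0.17993128352735185
```

View pics/bs2.png

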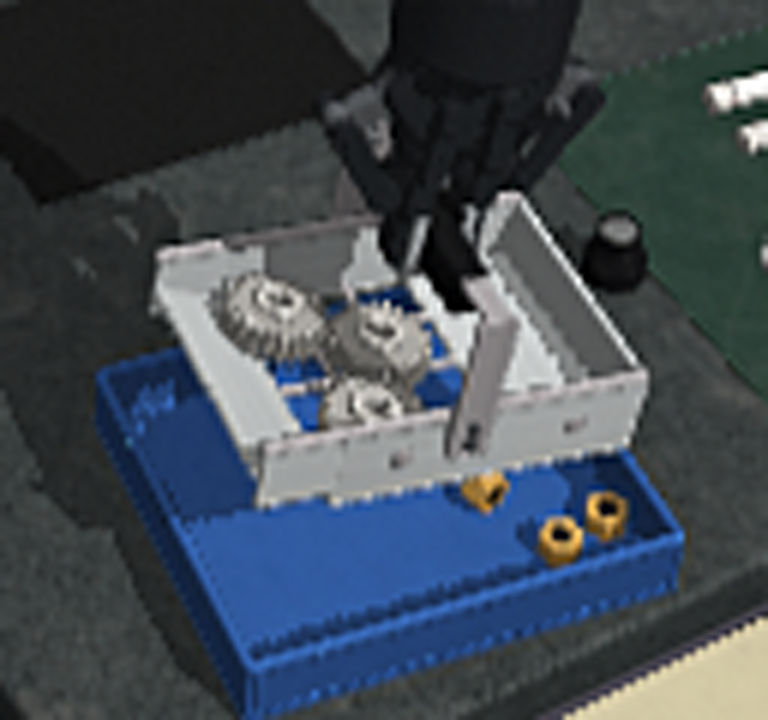

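View pics/bt2.png

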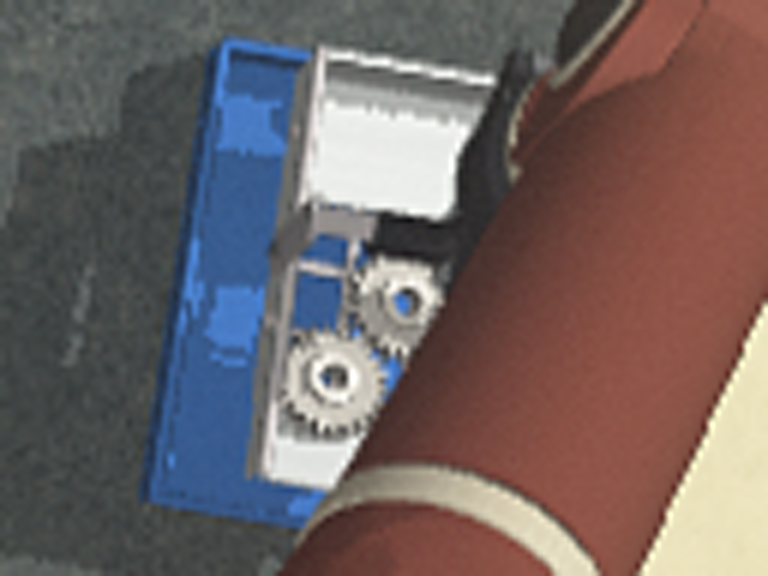

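```bash
python3 - <<'E'
from h import *
go(tip=0,v=.03); go(dz=.12,v=.12)
print(arm.read_time(),arm.read_opening(),arm.read_ft_force())
a=crop("top",362,200,64,48,6,"bt3"); crop("side",315,240,64,75,5,"bs3")
E
```

```text
13.8 0.18371201083310637 [-0.2928044   0.40765458 -4.76690719]
```

View pics/bs3.png

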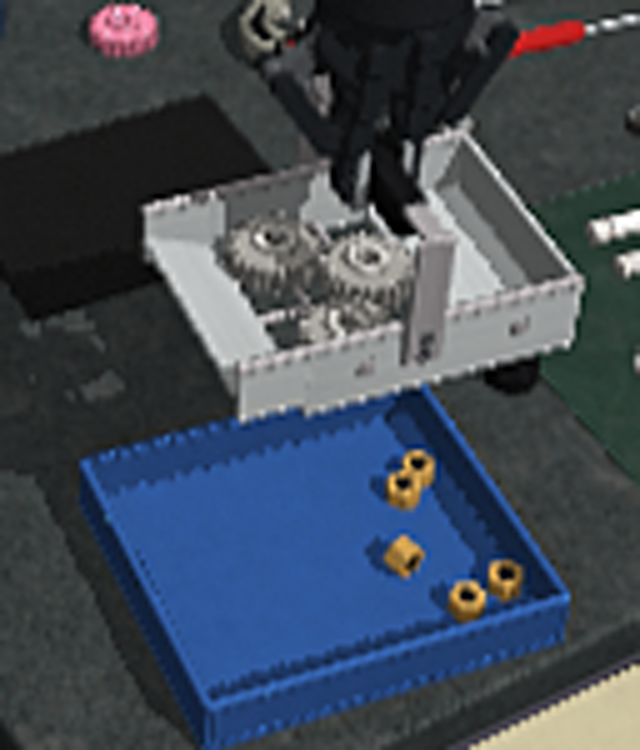

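View pics/bt3.png

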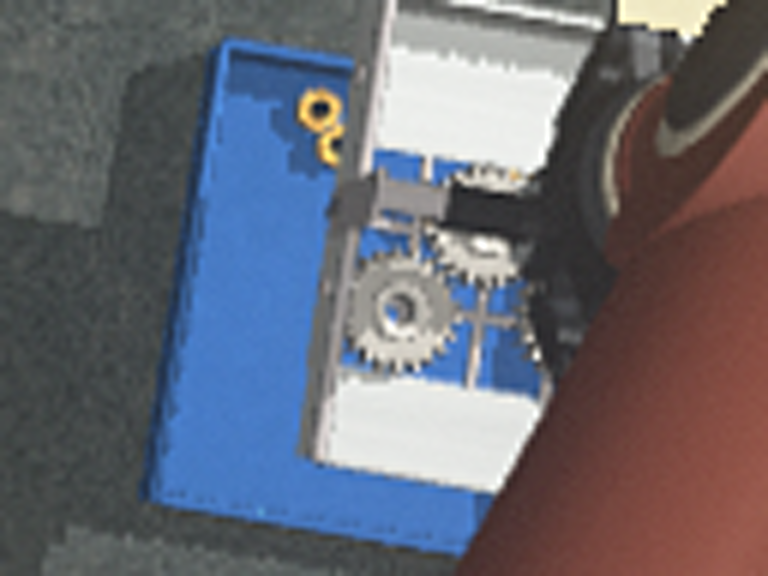

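All five nuts are in the blue tray and all three gears are in the sieve. Next is the yellow tray.

```bash
cat >> h.py <<'E'
YC=np.array([.513,.377,0]);YY=-40.
uy=Rn.from_euler("z",YY,degrees=True).apply([1,0,0])
def yp(tip,d,z): return pose(YC+uy*d+[0,0,z],YY,tip)
E
python3 - <<'E'
from h import *
p,q=yp(0,.07,.25)
try:
    arm.line_to(p,velocity=.2,ori=q)
except arm.MotionError as e: print("ERR",e)
print(arm.read_time(),arm.read_tool_pos(),arm.read_joint_positions())
for t in(0,25,50): print(t,np.round(arm.ik(*yp(t,.046,.18)),2))
crop("top",140,200,64,55,6,"yt0"); crop("side",220,150,64,60,6,"ys0")
E
```

```text
17.0333 [0.56684187 0.33117173 0.30416615] [-0.84138543  0.66924803  0.51558733  1.41279325 -0.34151317  1.14872368
 -0.97787912]
0 [-0.87  0.72  0.49  1.52 -0.38  0.99 -0.98]
25 [-1.2   0.78  0.74  1.63 -0.1   0.77 -1.28]
50 [-1.47  1.    1.01  1.7   0.12  0.66 -1.6 ]
```

View pics/ys0.png

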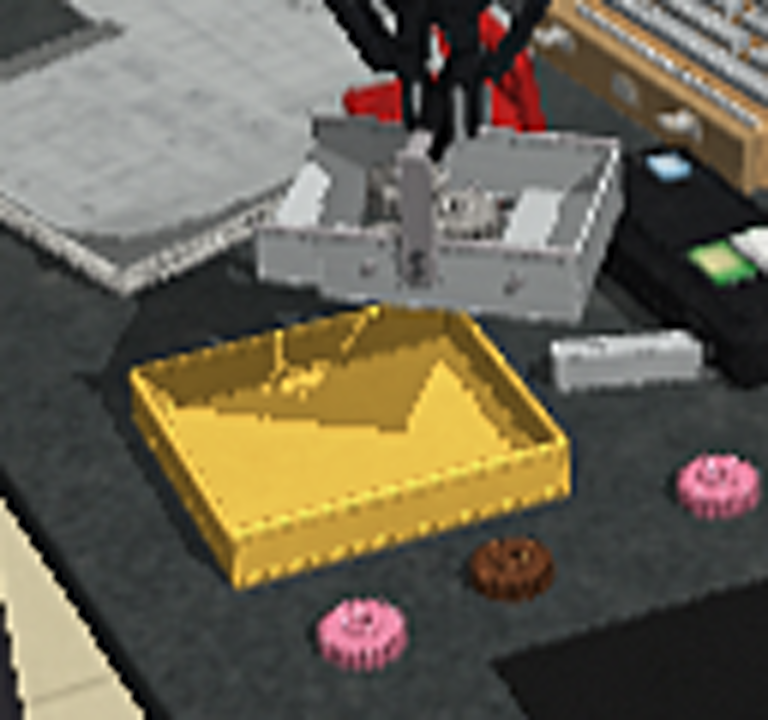

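View pics/yt0.png

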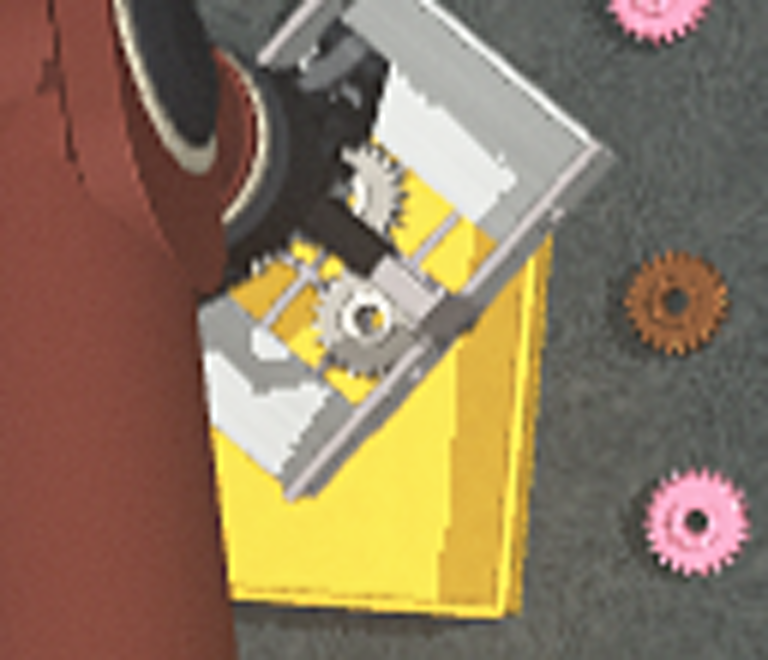

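```bash
python3 - <<'E'
from h import *
for t,d,z,v in((22,.05,.20,.10),(50,.046,.182,.07)):
    p,q=yp(t,d,z); arm.line_to(p,velocity=v,ori=q)
arm.pause(.6)
print(arm.read_time(),arm.read_tool_pos(),arm.read_opening(),arm.read_ft_force())
crop("top",140,200,64,55,6,"yt1"); crop("side",220,150,64,60,6,"ys1")
E
```

```text
19.3083 [0.51652447 0.37404286 0.21670561] 0.1735481357533886 [ 0.21377011  0.80544288 -3.32542308]
```

View pics/ys1.png

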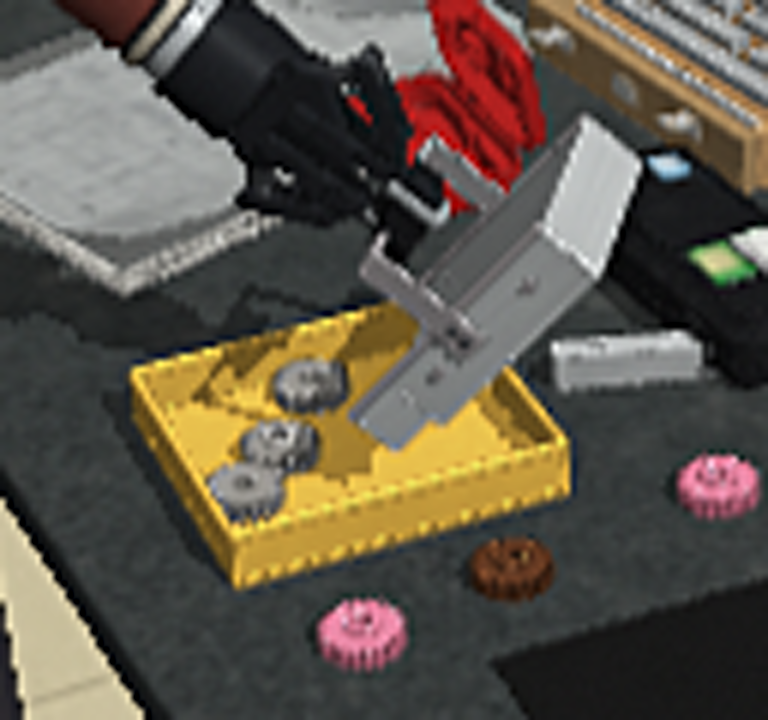

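View pics/yt1.png

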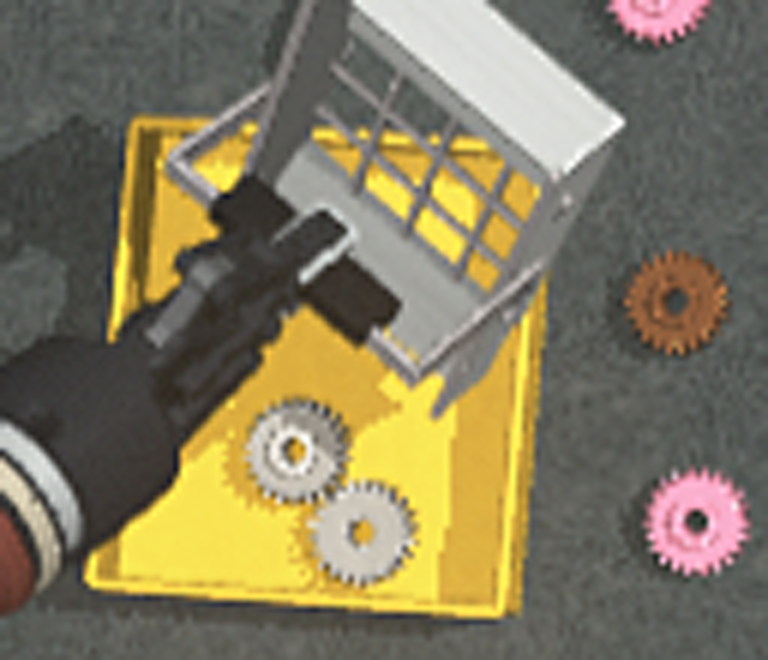

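All three gears lie in the yellow tray, at side crop (310,385), (280,440) and (247,490), and the sieve is empty. I'm returning it to the mat.

```bash
python3 - <<'E'
from h import *
p,q=yp(20,.06,.26); arm.line_to(p,velocity=.12,ori=q)
p,q=pose(G0+[0,0,.14],YAW0); arm.line_to(p,velocity=.18,ori=q)
p,q=pose(G0+[0,0,.03],YAW0); arm.line_to(p,velocity=.12,ori=q)
print(arm.read_time(),arm.read_tool_pos(),arm.read_opening(),arm.read_ft_force())
crop("top",244,178,64,48,6,"rt"); crop("side",278,190,64,48,6,"rs")
E
```

```text
23.2417 [0.59266019 0.06267613 0.18083955] 0.1780810098214281 [-0.3721868  -0.12038677 -1.68435582]
```

View pics/rs.png

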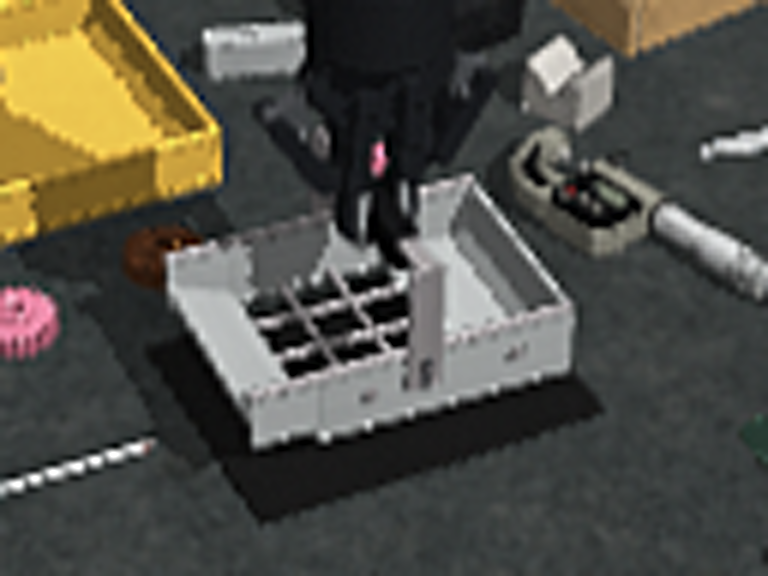

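View pics/rt.png

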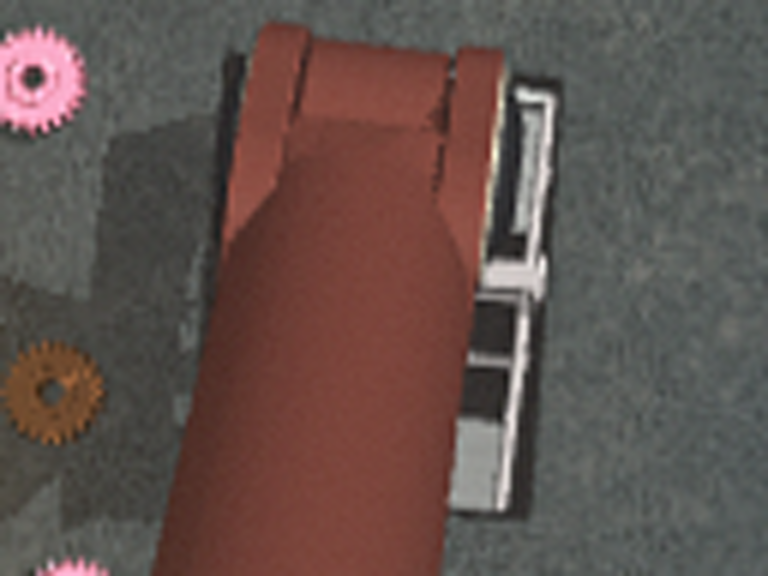

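The empty sieve is level just above its mat and still well held. I'm lowering it with a force check.

```bash
python3 - <<'E'
from h import *
for dz in(.012,.006,.003,.001,-.001):
    p,q=pose(G0+[0,0,dz],YAW0); arm.line_to(p,velocity=.03,ori=q)
    f=arm.read_ft_force(); print(dz,f.round(2))
    if f[2]>2: break
arm.pause(.2); arm.move_gripper(1.0); arm.pause(.2)
p,q=pose(G0+[0,0,.13],YAW0); arm.line_to(p,velocity=.1,ori=q)
p[2]+=.05
arm.movep([.45,.30,.40],q)
print(arm.read_time(),arm.read_tool_pos(),arm.read_ft_force())
for n in("top","side"): cv2.imwrite(f"pics/f{n}.png",snapshot(n))
s=cv2.imread("pics/fside.png");cv2.imwrite("pics/fs.png",cv2.resize(s[120:320,150:400],None,fx=3,fy=3,interpolation=2))
t=cv2.imread("pics/ftop.png");cv2.imwrite("pics/ft.png",cv2.resize(t[110:290,80:410],None,fx=2.4,fy=2.4,interpolation=2))
E
```

```text
0.012 [ 0.67  0.09 -2.56]
0.006 [-0.07  0.02 -2.4 ]
0.003 [-0.14 -0.14 -2.49]
0.001 [-0.27 -0.11 -1.73]
-0.001 [-2.34  0.19  5.45]
28.8917 [0.45082079 0.29838945 0.3994515 ] [ 0.14432217 -0.28759787  0.11287977]
```

View pics/fs.png

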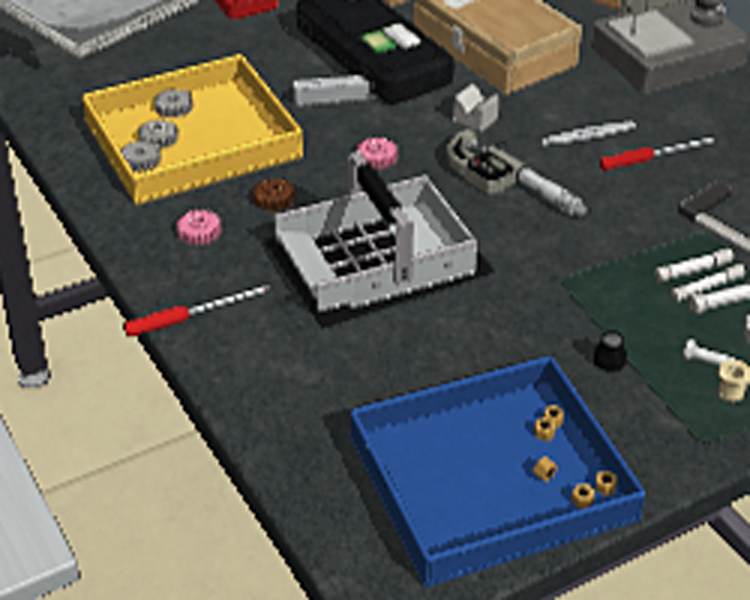

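View pics/ft.png

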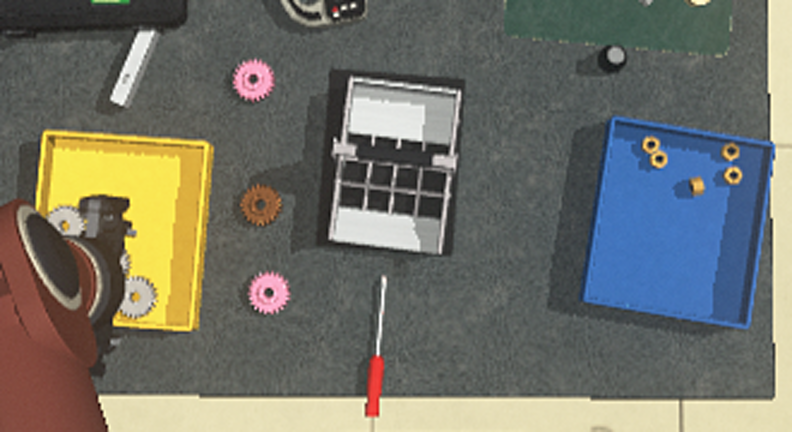

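The final views agree. Five nuts are in the blue tray, three gears are in the yellow tray, and the sieve stands flat on its mat. The screwdriver and loupe have not moved.

```bash
python3 - <<'E'
from station import ticket; print(ticket.finish_job())
E
```

```text
the job is handed in; nothing more can be done
None
```

I did the whole job and handed it in at about 29 s on the robot clock; no verdict is reported. I shook the sieve over the blue tray with the spout rocked 13° down. I then tipped it 50° over the yellow tray and set it back on its mat at its starting pose.

- **Final checks:** both cameras showed the sieve empty and flat on its mat, with the screwdriver and loupe where they had been. All five nuts showed in the blue tray in both views. All three gears in the yellow tray were clear only in the side view, because the arm hid one from above. The gripper was open and clear, with the wrist force near zero.
- **Close call:** during the shaking the gears climbed onto the spout ramp. I levelled the sieve gently and they slid back, with all three still in it. No check failed or disagreed.

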